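# Collect finished castings from the mill's catch tray

### The job

Turn the red handwheel grip clockwise (seen from the front of the machine) until the steel cross table of the bench mill is wound fully back to its stop, so that the catch tray under it comes free. Then collect the two finished, bright aluminium castings from the tray into the blue tote: lay each one flat on the tote's floor beside the casting already there, setting it down rather than dropping it. Leave the rust-brown raw casting in the tray, the table wound back, and the tote and everything else on the bench where they are.

Things in the scene. Friction and masses are not known exactly. Their poses are not given: they have to be found in the camera images.
- machine: Green bench mill, fixed, on the left, its open front facing right. Origin on the bench under its catch tray's centre; x from front to back, y along the tray, z up. Aluminium tray 170 (x) x 320 (y) x 27 mm high, 5 mm walls and floor. Bed: from x = 100 mm back, 150 mm tall. Pedestal: x -40 to 120, y -320 to -240 mm, 205 mm tall.
- tray_floor (a point): Centre of the catch tray's inner floor, 5 mm above the work surface; axes as machine.
- slide (a joint): Travel of the steel cross table, m: 0 = forward over the tray, 0.085 = fully back at its stop (moves along machine +x). Driven by the handwheel, 13.3 mm per radian; too stiff to push by hand.
- slide_edge (a point): Middle of the lower front edge of the cross table: a plate at z 170 to 200 mm, 330 mm wide, 330 mm deep, a blue vice on its rear half. Wound back, this edge stays 10 mm in front of the tray's centre line and overhangs the rear half of the tray: reach in below it with the tool leaning out over the front about 30 degrees. Axes as machine.
- crank (a joint): Handwheel angle, rad, 0 to 6.39 (stop: table fully back). Grows clockwise seen from the machine's front (about its +x). It can start anywhere from 0 to 1.2.
- crank_axis (a point): Point on the handwheel's axis in the plane of the middle of its grip, 170 mm above the work surface. The axis is horizontal along machine x. The wheel is a dark steel disc of 60 mm radius whose front face is 43 mm further along +x. Axes as machine.
- crank_grip: Red round grip of the handwheel, 24 mm diameter, 70 mm long along machine x, pointing out to the front. Origin at its middle, 50 mm from the wheel's axis; turns with the wheel. At crank angle q it lies from crank_axis in direction (y, z) = (cos(q + 2.93), sin(q + 2.93)). The grip spins freely about its own axis.
- casting_a: Finished casting, bright aluminium with a white milled top, lying in the catch tray roughly along machine x. Central block 84 mm long (x) x 40 mm wide (y) x 34 mm tall (z), with flat parallel sides; a round lug 39 mm across and 14 mm tall at each end, 120 mm overall along x. About 0.3 kg. Origin at the centre of its underside, z up.
- casting_b: The other finished casting, the same as casting_a.
- casting_raw: Raw casting, rust-brown all over, lying in the tray; to be left. Same shape as casting_a.
- casting_old: Finished casting that already lies in the tote, near the tote's -y end. Same shape as casting_a.
- tote: Loose blue open tote, 260 (x) x 320 (y) x 60 mm high, walls and floor 5 mm, about 1 kg. Origin under its centre.
- tote_in (a point): Centre of the tote's inner floor (5 mm above the work surface), axes as the tote: x the short side, y the long side.
- oil_bottle: Bystander: yellow bottle with red cap, 60 mm diameter, 170 mm tall, standing; origin at its foot.
- wrench: Bystander: steel wrench 180 mm long lying flat on the bench between tray and tote; origin near its middle, x axis along it.
- hammer: Bystander: hammer 240 mm long lying flat; origin near its middle, x axis along it.
- brush: Bystander: chip brush 170 mm long lying flat; origin near its middle, x axis along it.
There are look-alikes about, which are no part of the job. What is shaped like the casting_old but yellow is not meant.

How it is judged:
On the way, in this order (a step that is already met when the one before it is completed fails the run):
1. the handwheel's red grip is held by the fingers (contact force between crank_grip and the fingers above 2 N), for 0.2 s.
2. the cross table is wound back to its stop (slide at least 0.081 m) (value of joint slide above 0.081 m), for 0.2 s.
At the end, for the whole second after the job is handed in: Three castings (two collected, one old) at rest flat (tilt < 0.12 rad) on the tote floor, underside within 8 mm of it, origins within 100 mm (x) and 150 mm (y) of its centre; table still back (slide > 0.079 m); raw casting within 40 mm of its first place (x of casting_a in the frame of tote_in between -0.1 and 0.1 m and y of casting_a in the frame of tote_in between -0.15 and 0.15 m and z of casting_a in the frame of tote_in between -0.008 and 0.008 m and angle between each of casting_a, casting_b, casting_old's own z axis and vertical below 0.12 rad and x of casting_b in the frame of tote_in between -0.1 and 0.1 m and y of casting_b in the frame of tote_in between -0.15 and 0.15 m and z of casting_b in the frame of tote_in between -0.008 and 0.008 m and x of casting_old in the frame of tote_in between -0.1 and 0.1 m and y of casting_old in the frame of tote_in between -0.15 and 0.15 m and z of casting_old in the frame of tote_in between -0.008 and 0.008 m and value of joint slide above 0.079 m and linear speed of each of casting_a, casting_b below 0.02 m/s and distance of casting_raw from where it was at the start of the episode below 0.04 m); the robot touches nothing.
It fails at once if a finished casting falls: faster than 0.6 m/s while no finger touches it (let go more than about 20 mm up) ((linear speed of casting_a above 0.6 m/s and contact force between casting_a and the fingers below 0.05 N) or (linear speed of casting_b above 0.6 m/s and contact force between casting_b and the fingers below 0.05 N)).
It fails at once if the raw casting is moved more than 40 mm (distance of casting_raw from where it was at the start of the episode above 0.04 m).
It fails at once if the tote is pushed more than 40 mm (distance of tote from where it was at the start of the episode above 0.04 m).
It fails at once if another thing on the bench is moved more than 50 mm (distance of any of oil_bottle, wrench, hammer, brush from where it was at the start of the episode above 0.05 m).
It also fails if it takes over 72 s, if anything falls off the work surface, if the arm or the gripper's body presses on something with over 40 N, if the wrist force passes 120 N, or if a joint passes its speed limit or range.

### The arm

A 7-joint arm with a two-finger parallel gripper is mounted at the origin on the work surface. World frame = base frame: x ahead of the robot, y to its left, z up, the work surface at z = 0. Lengths are in m, angles in rad, forces in N, time in s.
With the tool pointing down it reaches from about 0.35 to 0.9 m from the base axis. Payload 8.1 kg.
Tool frame: the origin (TCP) lies between the finger pads; the fingertips stand 11 mm ahead of it and the grasp point (between the pads) lies 8 mm behind it; z points along the fingers, y is the line along which they close (so a half turn about z gives the same grasp; the last joint's range is limited). The gripper opens to 85 mm and grips with 20 to 120 N. Pads are 22 mm wide; open, the fingers measure 114 mm over their backs; the gripper's body (76 mm by 85 mm) begins 54 mm behind the grasp point. The pads swing forward as they close: fully open they stand 13 mm farther back than shut.
Start: joints at [1.202, 0.434, 0.025, 1.573, -0.012, 1.134, -0.075], TCP at [0.164, -0.603, 0.242] pointing down, gripper open.
Joint ranges: [-2.62, 2.62], [-0.44, 2.09], [-1.27, 1.32], [0.08, 2.57], [-1.32, 4.46], [0.12, 2], [-2.74, 2.74]. Speed limits (rad/s): [2.22, 2.22, 3.01, 3.01, 3.14, 3.14, 3.14].

### API

Orientations are given as a unit quaternion [w, x, y, z].
In Python, from station import readout, get_image, workorder gives the robot as it stands. The module is installed in compiled form; this text tells all that it offers.
- The arm moves only by the tool play_rows, never from a script. Its argument "motion" is a list of rows, each a list of 4 numbers: the shift along the tool's x, y, z in mm, then the turn about the tool's z in rad. In form: [[x, y, z, yaw], ...]. A call has 1 to 8 rows; each row is the pose to reach, as a shift and turn from the pose commanded when the call began, along the tool's axes at that moment; what a row does not reach only later rows make up. A row lasts 1/12 s, in which the tool goes at most 41.7 mm and 7.16 degrees, less where a joint would pass 70% of its speed; a pose out of reach is approached as far as the arm can. A call with a gripper value outside its range is refused whole. "jaw" is the closure, from 0 (fully open) to 1 (shut), set as the call begins (left out, the last holds). The fingers move at their own pace and stop on an object; "squeeze" is the grip in N (left out, the last holds). Time passes only in rows, so rows that repeat a pose let the fingers close. It gives the time, the measured TCP pose, the force, the opening and the grip force at its end, in the units of the state.
- readout.get_state(): the state, without advancing time (a new reading comes with each control period).
- get_image(name): name is "scene" or "top"; returns a dict with "color" (480x640x3 uint8, blue, green, red), "fx", "fy", "cx", "cy" (pixels), "world_to_cam" (4x4, takes a point from world to camera coordinates). Camera axes: x right, y up, looking along -z (the intrinsics and any distortion apply to the point x, -y, -z); pixel columns grow to the right and rows downward; lengths in m; the calibration is good to about 2 mm. A picture is of the moment at which its call begins. There is no depth.
- workorder.hand_in(): hands the job in; it is judged then, once.
The state is a dict: "clock": time; "joints": joint angles; "joint_vel": joint speeds; "joint_torque": joint torques, N m; "position": TCP position; "eef_rot": TCP orientation; "contact_force": force on the tool from outside, world axes, zero at the start; "moment": the same for the moment, N m; "grip_width": opening from 0.0 (shut) to 1.0 (fully open); "gripper_force": force on a finger pad.
Only numpy, scipy, OpenCV 4.12 (cv2) and the standard library are available. Lean on these libraries where they do the work, as an engineer would, in place of code of your own. Each camera call takes 0.05 s, during which the arm holds its last target. There are 200 camera calls.

## Working session

There is one attempt and no reset: what is moved stays moved. The work goes in short steps, Python scripts to look and compute and a tool call to move; the robot and the scene stay as the last step left them, time stands still between calls to the robot, and variables do not carry over. Pictures are saved under pics/ and viewed, at most 10 in all, crops included, and the job is handed in when it is done.

Besides the shell and the picture viewer there is one more tool, called after "Emit:" by a JSON object that holds its "name" and its "arguments". play_rows: Moves the arm, as the interface text tells. Its arguments: {"type":"object","properties":{"motion":{"type":"array"},"jaw":{"type":"number"},"squeeze":{"type":"number"}},"required":["motion"]}

```bash
mkdir -p pics; cat > h.py <<'E'
import numpy as np, cv2
from scipy.spatial.transform import Rotation as R
from station import readout, get_image, workorder
def snap(n,f=None):
    d=get_image(n)
    if f: cv2.imwrite('pics/'+f,d['color'])
    np.savez('/tmp/'+n+'.npz',**{k:np.array(v) for k,v in d.items()})
    return d
def load(n): return dict(np.load('/tmp/'+n+'.npz'))
def ray(d,u,v):
    T=np.array(d['world_to_cam']); Rm=T[:3,:3]; o=-Rm.T@T[:3,3]
    c=np.array([(u-d['cx'])/d['fx'],-(v-d['cy'])/d['fy'],-1.])
    return o,Rm.T@c
def onz(d,u,v,z):
    o,r=ray(d,u,v); return o+r*(z-o[2])/r[2]
def proj(d,p):
    T=np.array(d['world_to_cam']); c=T[:3,:3]@np.array(p)+T[:3,3]
    return np.array([d['cx']+d['fx']*c[0]/-c[2], d['cy']+d['fy']*c[1]/c[2]])
E
python3 - <<'E'
from h import *
for n in ('scene','top'):
    d=snap(n,n+'0.png'); print(n,d['fx'],d['cx'],d['cy'],[k for k in d],ray(d,320,240))
s=readout.get_state(); print(s)
E
```

```text
scene 535.2355996010439 319.9320699733369 232.49633880530044 ['color', 'fx', 'fy', 'cx', 'cy', 'world_to_cam'] (array([ 1.19022098, -0.74364105,  1.0887089 ]), array([-0.46154084,  0.45485365, -0.76176425]))
top 575.0293601376234 313.8335034773122 242.06822018392936 ['color', 'fx', 'fy', 'cx', 'cy', 'world_to_cam'] (array([ 0.49234113, -0.17862625,  1.57520421]), array([ 0.05956648, -0.01478159, -0.99817898]))
{'clock': 0.1, 'joints': array([ 1.20239932,  0.43513146,  0.02496417,  1.57399239, -0.01161104,
        1.13400191, -0.0751117 ]), 'joint_vel': array([-1.14935968e-04, -5.18360701e-04,  6.57898209e-05, -3.04402017e-03,
       -7.40364783e-04,  1.51844312e-03, -1.78518285e-03]), 'joint_torque': array([ 3.35543955e-03, -6.71760821e+01,  1.02832943e+00, -3.16904318e+01,
        1.58135308e-02,  7.27509774e-03,  3.20599121e-06]), 'position': array([ 0.1640205 , -0.60264667,  0.2416232 ]), 'eef_rot': array([-6.78228146e-04,  9.91186852e-01,  1.32469400e-01, -1.47311998e-04]), 'contact_force': array([0.50923939, 0.41593579, 0.17987242]), 'moment': array([0.00339077, 0.00173719, 0.01474579]), 'gripper_force': 0.0, 'grip_width': 1.0006973303105688}
```

View pics/scene0.png

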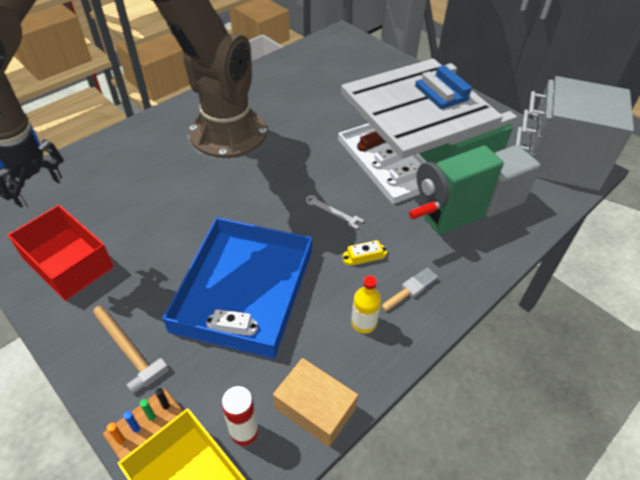

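View pics/top0.png

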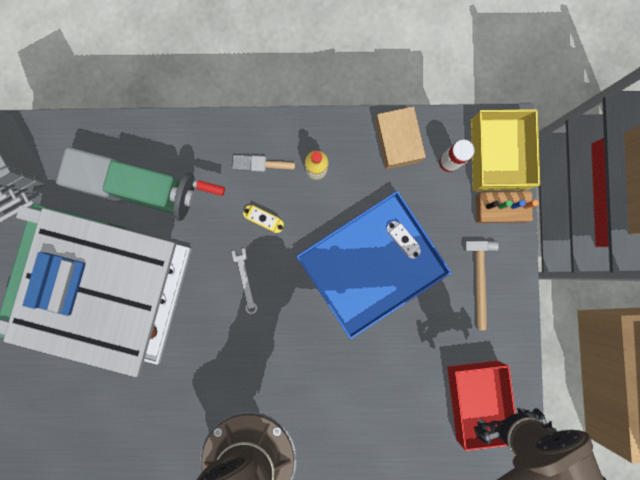

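Top view: the machine is at the left with its front facing right (world −y). The red grip is at about (209,188), the table front edge runs (187,245)–(137,376), and the tote is centred near (373,264). Next I measure the grip, the axes and the tote.

```bash
python3 - <<'E'
from h import *
T=load('top');S=load('scene')
def redgrip(d,box):
    x0,y0,x1,y1=box; b,g,r=[d['color'][y0:y1,x0:x1,i].astype(int) for i in range(3)]
    m=((r>110)&(g<60)&(b<70)).astype(np.uint8)
    n,l,st,c=cv2.connectedComponentsWithStats(m); k=1+np.argmax(st[1:,4])
    v,u=np.where(l==k); P=np.c_[u+x0,v+y0].astype(float); c=P.mean(0); a=np.linalg.svd(P-c)[2][0] if len(P)<5000 else 0
    t=(P-c)@a; print(len(P),c,'ends',c+a*t.min(),c+a*t.max(),'rect',cv2.minAreaRect(P.astype(np.float32)))
    return c,[c+a*t.min(),c+a*t.max()]
cT,eT=redgrip(T,(180,170,240,205)); cS,eS=redgrip(S,(400,190,450,225))
def tri(p,q):
    o1,d1=ray(T,*p);o2,d2=ray(S,*q)
    A=np.c_[d1,-d2]; x=np.linalg.lstsq(A,o2-o1,rcond=None)[0]
    a,b=o1+d1*x[0],o2+d2*x[1]; return (a+b)/2,np.linalg.norm(a-b)
print('grip mid',tri(cT,cS)); 
eT.sort(key=lambda e:e[0]); eS.sort(key=lambda e:-e[0])
for a,b in zip(eT,eS): print('grip end',tri(a,b))
for p in [(187,245),(137,376),(37,207),(2,337)]: print('tabletop',p,onz(T,*p,.2))
for p in [(187,250),(157,362)]: print('tray',p,onz(T,*p,.027))
# tote: blue
hsv=cv2.cvtColor(T['color'],cv2.COLOR_BGR2HSV); m=cv2.inRange(hsv,(100,120,50),(125,255,255)); m[:, :250]=0
cs,_=cv2.findContours(m,0,2); c=max(cs,key=cv2.contourArea); r=cv2.minAreaRect(c); bp=cv2.boxPoints(r); print(r)
for p in bp: print('tote rim',onz(T,*p,.06))
print('tote c',onz(T,*r[0],.06))
for n,d,bx in (('s',S,(330,60,560,250)),('t',T,(0,130,260,390))):
    im=d['color'][bx[1]:bx[3],bx[0]:bx[2]]; cv2.imwrite('pics/z%s.png'%n,cv2.resize(im,None,fx=3 if n=='s' else 2.2,fy=3 if n=='s' else 2.2,interpolation=3))
E
```

```text
70 [212.68571429 185.8       ] ends [198.56353193 180.49877953] [224.09504247 190.08286242] rect ((211.76112365722656, 185.18789672851562), (27.214765548706055, 7.581826210021973), 28.610458374023438)
237 [422.98734177 210.02109705] ends [434.7031671 204.8852168] [409.8949726  215.76041445] rect ((422.17242431640625, 209.93104553222656), (9.656157493591309, 27.11151885986328), 68.19859313964844)
grip mid (array([0.71839163, 0.06780521, 0.14763857]), np.float64(0.0039776517177604045))
grip end (array([0.7300012 , 0.10075565, 0.15190467]), np.float64(7.63070545536306e-05))
grip end (array([0.70652504, 0.03875559, 0.13910578]), np.float64(0.0013856377906862186))
tabletop (187, 245) [0.56683501 0.11942797 0.2       ]
tabletop (137, 376) [0.25862538 0.23795459 0.2       ]
tabletop (37, 207) [0.66315146 0.47896109 0.2       ]
tabletop (2, 337) [0.35465813 0.55773973 0.2       ]
tray (187, 250) [0.56272461 0.15694566 0.027     ]
tray (157, 362) [0.26531059 0.23727437 0.027     ]
((373.6363220214844, 264.12457275390625), (99.42407989501953, 121.58393096923828), 57.050785064697266)
tote rim [ 0.54280645 -0.13612268  0.06      ]
tote rim [ 0.71457742 -0.40901923  0.06      ]
tote rim [ 0.49149822 -0.54655316  0.06      ]
tote rim [ 0.32262187 -0.27482202  0.06      ]
tote c [ 0.51714188 -0.34142152  0.06      ]
```

View pics/zs.png

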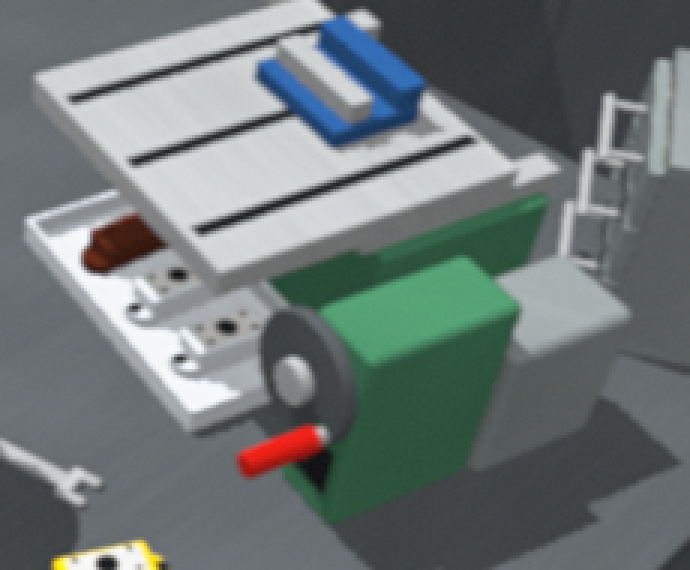

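View pics/zt.png

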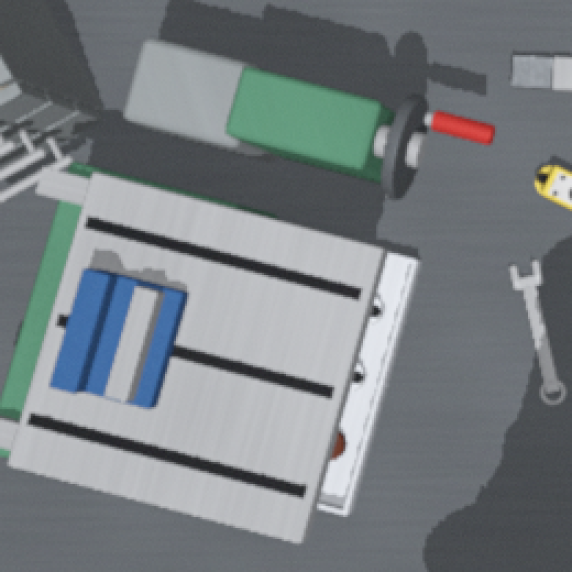

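The zoomed views give clean corners. Table front edge, in top pixels: (175,243.6)–(136.4,376.4). Tray front edge: (190,248.2)–(158.2,363.6). Grip: base (197.3,184.5), tip (224.5,190). Hub: (187.7,197.3).

```bash
cat >> h.py <<'E'
def tri(T,p,S,q):
    o1,d1=ray(T,*p);o2,d2=ray(S,*q)
    x=np.linalg.lstsq(np.c_[d1,-d2],o2-o1,rcond=None)[0]
    a,b=o1+d1*x[0],o2+d2*x[1]; return (a+b)/2,np.linalg.norm(a-b)
E
python3 - <<'E'
from h import *
T=load('top');S=load('scene')
tc=[onz(T,u,v,.2)[:2] for u,v in [(175,243.6),(136.4,376.4),(40,208),(4.5,341)]]
tr=[onz(T,u,v,.027)[:2] for u,v in [(190,248.2),(158.2,363.6)]]
print(tc,tr)
def hd(a,b): d=b-a; return np.degrees(np.arctan2(d[1],d[0]))
print('mx heading: tablefront',hd(tc[0],tc[1])-90,'tray',hd(tr[0],tr[1])-90,'sides',hd(tc[0],tc[2]),hd(tc[1],tc[3]), [np.linalg.norm(tc[i]-tc[j]) for i,j in ((0,1),(0,2))],np.linalg.norm(tr[0]-tr[1]))
for n,p,q in (('tip',(224.5,190),(411.7,215)),('base',(197.3,184.5),(436,206)),('mid',(210.9,187.7),(424.3,210.7)),('hub',(187.7,197.3),(428.3,186.7))): print(n,tri(T,p,S,q))
print('hubz',onz(T,187.7,197.3,.17))
E
```

```text
[array([0.57058866, 0.14811658]), array([0.25771191, 0.23936723]), array([0.66064077, 0.4717428 ]), array([0.34516897, 0.55167614])] [array([0.56746418, 0.14886448]), array([0.26104612, 0.234077  ])]
mx heading: tablefront 73.74064997806005 tray 74.45915875815459 sides 74.45026209369952 74.35595660320695 [np.float64(0.3259118618711717), np.float64(0.3359215923043039)] 0.31804590783706915
tip (array([0.70806063, 0.03902726, 0.14247221]), np.float64(0.0036522067061135663))
base (array([0.72524728, 0.1095454 , 0.13760237]), np.float64(0.007795415032659313))
mid (array([0.71635688, 0.0750974 , 0.13824447]), np.float64(0.007300422461743841))
hub (array([0.68648972, 0.1249735 , 0.16673317]), np.float64(0.0007115941675128293))
hubz [0.68577666 0.12401489 0.17      ]
```

Machine heading is about 74.3°, the grip angle q0 is about 0.8 rad, and the grip centre is near (0.717, 0.074, 0.140). I start moving towards it.

Emit:
{"name": "play_rows", "arguments": {"motion": [[32, -22, -30, -0.11], [63, -44, -50, -0.22], [95, -67, -60, -0.33], [126, -89, -60, -0.44], [158, -111, -60, -0.55], [190, -134, -60, -0.66], [221, -156, -60, -0.77], [253, -178, -60, -0.88]], "jaw": 0, "squeeze": 60}}

```text
clock: 0.77
position: [0.3621, -0.3631, 0.3023]
eef_rot: [-0.0, 0.839, 0.544, -0.0]
contact_force: [0.2, -0.8, 0.2]
grip_width: 0.997
gripper_force: 0.0
```

```bash
cat >> h.py <<'E'
MX=np.array([np.cos(np.radians(74.3)),np.sin(np.radians(74.3)),0]); MY=np.array([-MX[1],MX[0],0])
MO=np.array([.4373,.2733,0]); AX=np.array([.6760,.0865,.17])
def st():
    s=readout.get_state(); q=s['eef_rot']; M=R.from_quat([q[1],q[2],q[3],q[0]]).as_matrix()
    return s,np.array(s['position']),M
def to(goal,head=None,p=None,M=None):
    """shift in tool axes (mm) and yaw to reach world goal / tool-x heading (deg)"""
    s,p0,M0=st(); p=p0 if p is None else p; M=M0 if M is None else M
    h=np.degrees(np.arctan2(M[1,0],M[0,0])); d=M.T@(np.array(goal)-p)*1000
    yaw=0 if head is None else -np.radians((head-h+180)%360-180)
    print('t',round(s['clock'],2),'pos',p.round(4),'head',h.round(2),'tilt',np.degrees(np.arccos(-M[2,2])).round(2),'F',s['contact_force'].round(1),'w',round(s['grip_width'],3),'gf',round(s['gripper_force'],1),'j',s['joints'].round(2)); print('SHIFT',d.round(1),'yaw',round(yaw,3))
E
python3 - <<'E'
from h import *
to([.7126,.0601,.30],74.3)
E
```

```text
t 0.77 pos [ 0.3621 -0.3631  0.3023] head 65.96 tilt 0.02 F [ 0.2 -0.8  0.2] w 0.997 gf 0.0 j [ 0.91  0.22 -0.28  1.73  0.07  1.19  0.19]
SHIFT [529.2 147.7   2.1] yaw -0.146
```

Emit:
{"name": "play_rows", "arguments": {"motion": [[38, 11, 0, -0.05], [76, 21, 0, -0.1], [114, 32, 0, -0.146], [152, 42, 0, -0.146], [190, 53, 0, -0.146], [228, 64, 0, -0.146], [266, 74, 0, -0.146], [304, 85, 0, -0.146]]}}

```text
clock: 1.43
position: [0.565, -0.1214, 0.302]
eef_rot: [-0.0, 0.799, 0.602, -0.0]
contact_force: [0.6, -0.5, 0.8]
grip_width: 1.0
gripper_force: 0.0
```

```bash
python3 - <<'E'
from h import *
to([.7126,.0601,.30],74.3)
E
```

```text
t 1.43 pos [ 0.565  -0.1214  0.302 ] head 73.99 tilt 0.03 F [ 0.6 -0.5  0.8] w 1.0 gf 0.0 j [ 0.44  0.36 -0.44  1.57  0.16  1.25 -0.31]
SHIFT [215.2  91.9   1.9] yaw -0.005
```

Emit:
{"name": "play_rows", "arguments": {"motion": [[35, 15, 0, -0.005], [70, 30, 0, -0.005], [108, 46, 0, -0.005], [144, 61, 0, -0.005], [180, 77, 10, -0.005], [215, 92, 30, -0.005], [215, 92, 50, -0.005], [215, 92, 70, -0.005]]}}

```text
clock: 2.1
position: [0.7123, 0.0622, 0.23]
eef_rot: [-0.001, 0.796, 0.606, -0.0]
contact_force: [-0.6, -0.0, -0.5]
grip_width: 0.997
gripper_force: 0.0
```

```bash
python3 - <<'E'
from h import *
to([.7126,.0601,.13],74.3)
T=snap('top');S=snap('scene')
a=T['color'][140:260,130:290];b=S['color'][120:260,340:530]
im=np.vstack([cv2.resize(a,(400,300),interpolation=3),cv2.resize(b,(400,295),interpolation=3)])
cv2.imwrite('pics/g1.png',im)
E
```

```text
t 2.1 pos [0.7123 0.0622 0.23  ] head 74.55 tilt 0.12 F [-0.6 -0.  -0.5] w 0.997 gf 0.0 j [ 0.08  0.64 -0.43  1.3   0.26  1.26 -0.62]
SHIFT [ -2.   1. 100.] yaw 0.004
```

View pics/g1.png

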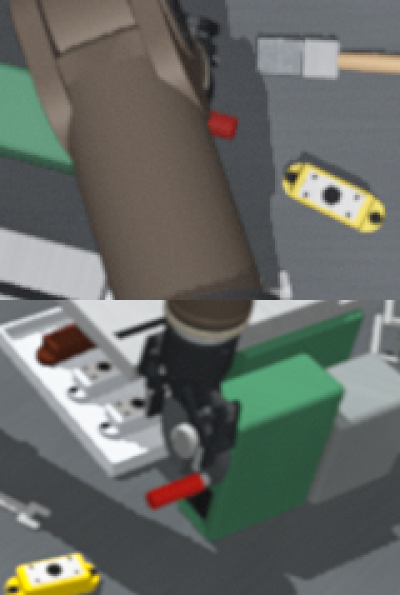

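The open gripper straddles the grip from above, with nothing in the way. I descend and close.

Emit:
{"name": "play_rows", "arguments": {"motion": [[-2, 1, 25, 0], [-2, 1, 50, 0], [-2, 1, 70, 0], [-2, 1, 85, 0], [-2, 1, 95, 0], [-2, 1, 100, 0], [-2, 1, 100, 0]]}}

```text
clock: 2.78
position: [0.7123, 0.0556, 0.1322]
eef_rot: [-0.0, 0.797, 0.604, -0.0]
contact_force: [0.8, -0.4, -0.4]
grip_width: 1.001
gripper_force: 0.0
```

Emit:
{"name": "play_rows", "arguments": {"motion": [[0, 0, 0, 0], [0, 0, 0, 0], [0, 0, 0, 0], [0, 0, 0, 0], [0, 0, 0, 0], [0, 0, 0, 0]], "jaw": 1, "squeeze": 60}}

```text
clock: 3.28
position: [0.7114, 0.0565, 0.1326]
eef_rot: [-0.001, 0.797, 0.604, -0.001]
contact_force: [-5.9, 1.8, 3.7]
grip_width: 0.259
gripper_force: 58.5
```

```bash
python3 - <<'E'
from h import *
to([.7126,.0601,.13],74.3)
s,p,M=st(); print((p-AX)@np.c_[MX,MY,[0,0,1]])
E
```

```text
t 3.28 pos [0.7114 0.0565 0.1326] head 74.32 tilt 0.11 F [-5.9  1.8  3.7] w 0.259 gf 58.5 j [ 0.09  0.71 -0.41  1.42  0.3   1.08 -0.66]
SHIFT [3.8 0.2 2.6] yaw 0.0
[-0.01927822 -0.04217462 -0.03736219]
```

Grip held: 58 N, with the TCP at the expected radius. A script works out the arc table for the winding.

```bash
python3 - <<'E'
import numpy as np
f=3.75; e=9.42; n=40
P=f+(e-f)*np.arange(n+1)/n
for k in range(5):
    a=P[8*k:8*k+9]; print([[0,round(-50*(np.cos(x)-np.cos(a[0])),1),round(-50*(np.sin(x)-np.sin(a[0])),1),0] for x in a[1:]])
E
```

```text
[[0, np.float64(-4.4), np.float64(5.5), 0], [0, np.float64(-9.6), np.float64(10.3), 0], [0, np.float64(-15.4), np.float64(14.4), 0], [0, np.float64(-21.8), np.float64(17.6), 0], [0, np.float64(-28.5), np.float64(19.8), 0], [0, np.float64(-35.4), np.float64(21.1), 0], [0, np.float64(-42.5), np.float64(21.4), 0], [0, np.float64(-49.6), np.float64(20.7), 0]]
[[0, np.float64(-6.9), np.float64(-1.7), 0], [0, np.float64(-13.4), np.float64(-4.4), 0], [0, np.float64(-19.6), np.float64(-7.9), 0], [0, np.float64(-25.1), np.float64(-12.3), 0], [0, np.float64(-30.0), np.float64(-17.4), 0], [0, np.float64(-34.1), np.float64(-23.2), 0], [0, np.float64(-37.4), np.float64(-29.5), 0], [0, np.float64(-39.7), np.float64(-36.2), 0]]
[[0, np.float64(-1.4), np.float64(-6.9), 0], [0, np.float64(-1.7), np.float64(-14.0), 0], [0, np.float64(-1.1), np.float64(-21.1), 0], [0, np.float64(0.5), np.float64(-28.0), 0], [0, np.float64(3.1), np.float64(-34.6), 0], [0, np.float64(6.6), np.float64(-40.7), 0], [0, np.float64(10.9), np.float64(-46.3), 0], [0, np.float64(16.0), np.float64(-51.3), 0]]
[[0, np.float64(5.7), np.float64(-4.2), 0], [0, np.float64(12.0), np.float64(-7.5), 0], [0, np.float64(18.6), np.float64(-9.9), 0], [0, np.float64(25.6), np.float64(-11.4), 0], [0, np.float64(32.6), np.float64(-11.8), 0], [0, np.float64(39.7), np.float64(-11.3), 0], [0, np.float64(46.6), np.float64(-9.7), 0], [0, np.float64(53.2), np.float64(-7.2), 0]]
[[0, np.float64(6.2), np.float64(3.4), 0], [0, np.float64(11.9), np.float64(7.7), 0], [0, np.float64(16.9), np.float64(12.7), 0], [0, np.float64(21.1), np.float64(18.3), 0], [0, np.float64(24.5), np.float64(24.6), 0], [0, np.float64(27.0), np.float64(31.2), 0], [0, np.float64(28.5), np.float64(38.1), 0], [0, np.float64(29.1), np.float64(45.2), 0]]
```

Emit:
{"name": "play_rows", "arguments": {"motion": [[0, -4.4, 5.5, 0], [0, -9.6, 10.3, 0], [0, -15.4, 14.4, 0], [0, -21.8, 17.6, 0], [0, -28.5, 19.8, 0], [0, -35.4, 21.1, 0], [0, -42.5, 21.4, 0], [0, -49.6, 20.7, 0]]}}

```text
clock: 3.95
position: [0.6668, 0.069, 0.1123]
eef_rot: [0.001, 0.797, 0.603, 0.002]
contact_force: [9.1, -1.2, -2.4]
grip_width: 0.26
gripper_force: 59.0
```

```bash
python3 - <<'E'
from h import *
to([.7126,.0601,.13],74.3)
s,p,M=st(); print((p-AX)@np.c_[MX,MY,[0,0,1]])
E
```

```text
t 3.95 pos [0.6668 0.069  0.1123] head 74.22 tilt 0.28 F [ 9.1 -1.2 -2.4] w 0.26 gf 59.0 j [ 0.08  0.66 -0.42  1.57  0.31  0.97 -0.71]
SHIFT [  3.9  46.5 -17.5] yaw -0.001
[-0.01935232  0.00406891 -0.05770859]
```

Forces are low and the wheel follows the arc, so I continue.

Emit:
{"name": "play_rows", "arguments": {"motion": [[0, -6.9, -1.7, 0], [0, -13.4, -4.4, 0], [0, -19.6, -7.9, 0], [0, -25.1, -12.3, 0], [0, -30, -17.4, 0], [0, -34.1, -23.2, 0], [0, -37.4, -29.5, 0], [0, -39.7, -36.2, 0]]}}

```text
clock: 4.62
position: [0.626, 0.0803, 0.1479]
eef_rot: [-0.0, 0.797, 0.604, -0.0]
contact_force: [3.6, 0.2, -8.3]
grip_width: 0.264
gripper_force: 59.2
```

Emit:
{"name": "play_rows", "arguments": {"motion": [[0, -1.4, -6.9, 0], [0, -1.7, -14, 0], [0, -1.1, -21.1, 0], [0, 0.5, -28, 0], [0, 3.1, -34.6, 0], [0, 6.6, -40.7, 0], [0, 10.9, -46.3, 0], [0, 16, -51.3, 0]]}}

```text
clock: 5.28
position: [0.6404, 0.0763, 0.1995]
eef_rot: [-0.001, 0.797, 0.604, -0.001]
contact_force: [-6.1, 0.6, -6.6]
grip_width: 0.262
gripper_force: 59.6
```

```bash
python3 - <<'E'
from h import *
to([.7126,.0601,.13],74.3)
s,p,M=st(); print((p-AX)@np.c_[MX,MY,[0,0,1]])
E
```

```text
t 5.28 pos [0.6404 0.0763 0.1995] head 74.34 tilt 0.2 F [-6.1  0.6 -6.6] w 0.262 gf 59.6 j [ 0.09  0.55 -0.45  1.54  0.26  1.11 -0.69]
SHIFT [ 4.  74.1 69.2] yaw 0.001
[-0.01947306  0.0315275   0.0294746 ]
```

Emit:
{"name": "play_rows", "arguments": {"motion": [[0, 5.7, -4.2, 0], [0, 12, -7.5, 0], [0, 18.6, -9.9, 0], [0, 25.6, -11.4, 0], [0, 32.6, -11.8, 0], [0, 39.7, -11.3, 0], [0, 46.6, -9.7, 0], [0, 53.2, -7.2, 0]]}}

```text
clock: 5.95
position: [0.6925, 0.0618, 0.2074]
eef_rot: [-0.001, 0.797, 0.604, -0.001]
contact_force: [-8.2, 0.2, 0.5]
grip_width: 0.264
gripper_force: 60.1
```

Emit:
{"name": "play_rows", "arguments": {"motion": [[0, 6.2, 3.4, 0], [0, 11.9, 7.7, 0], [0, 16.9, 12.7, 0], [0, 21.1, 18.3, 0], [0, 24.5, 24.6, 0], [0, 27, 31.2, 0], [0, 28.5, 38.1, 0]]}}

```text
clock: 6.53
position: [0.72, 0.0542, 0.1695]
eef_rot: [-0.0, 0.797, 0.604, -0.0]
contact_force: [-10.8, 0.4, 6.4]
grip_width: 0.265
gripper_force: 60.7
```

```bash
python3 - <<'E'
from h import *
to([.7126,.0601,.13],74.3)
s,p,M=st(); print((p-AX)@np.c_[MX,MY,[0,0,1]])
E
```

```text
t 6.53 pos [0.72   0.0542 0.1695] head 74.31 tilt 0.08 F [-10.8   0.4   6.4] w 0.265 gf 60.7 j [ 0.09  0.69 -0.42  1.36  0.29  1.16 -0.63]
SHIFT [ 3.7 -8.7 39.5] yaw 0.0
[-0.01923475 -0.05109665 -0.00047859]
```

Emit:
{"name": "play_rows", "arguments": {"motion": [[0, 0.3, 4, 0], [0, 0, 8, 0], [0, -0.3, 11, 0], [0, -0.5, 13, 0], [0, -0.5, 13, 0], [0, -0.5, 13, 0]]}}

```text
clock: 7.03
position: [0.7207, 0.0541, 0.1659]
eef_rot: [0.002, 0.797, 0.604, 0.002]
contact_force: [-31.7, -6.5, 59.6]
grip_width: 0.259
gripper_force: 66.8
```

```bash
python3 - <<'E'
from h import *
to([.7126,.0601,.13],74.3)
s,p,M=st(); print((p-AX)@np.c_[MX,MY,[0,0,1]])
T=snap('top');S=snap('scene')
a=T['color'][150:390,0:260];b=S['color'][70:260,330:560]
im=np.hstack([cv2.resize(a,(400,369),interpolation=3),cv2.resize(b,(400,369),interpolation=3)])
cv2.imwrite('pics/g2.png',im)
E
```

```text
t 7.03 pos [0.7207 0.0541 0.1659] head 74.26 tilt 0.35 F [-31.7  -6.5  59.6] w 0.259 gf 66.8 j [ 0.09  0.69 -0.42  1.37  0.29  1.14 -0.64]
SHIFT [ 3.5 -9.6 35.9] yaw -0.001
[-0.01905473 -0.05177948 -0.00405018]
```

View pics/g2.png

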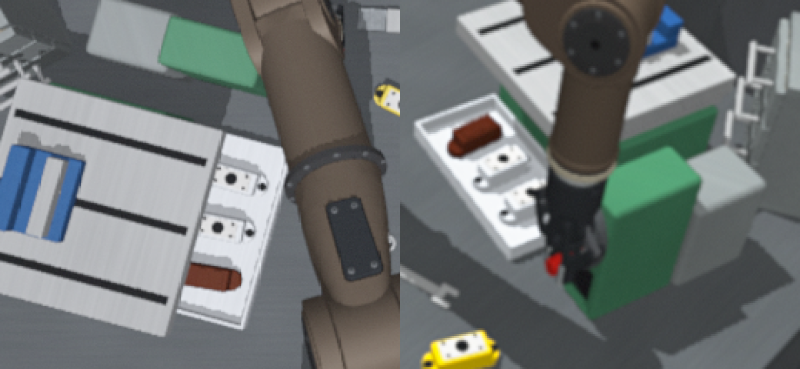

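The table is wound to its stop: the pull is 60 N and the tray front is exposed. Castings show white-topped in the tray, with the rust-brown one nearest the robot. I relax the pull, release and retreat upward.

Emit:
{"name": "play_rows", "arguments": {"motion": [[0, 0, -9, 0], [0, 0, -9, 0]]}}

```text
clock: 7.3
position: [0.7201, 0.0541, 0.1685]
eef_rot: [0.001, 0.797, 0.604, 0.001]
contact_force: [-8.1, -1.1, 6.2]
grip_width: 0.261
gripper_force: 61.6
```

Emit:
{"name": "play_rows", "arguments": {"motion": [[0, 0, 0, 0], [0, 0, 0, 0], [0, 0, 0, 0], [0, 0, 0, 0], [0, 0, -15, 0], [-10, 0, -45, 0], [-35, 0, -75, 0], [-65, 0, -105, 0]], "jaw": 0}}

```text
clock: 7.97
position: [0.7025, -0.006, 0.2695]
eef_rot: [-0.001, 0.796, 0.605, 0.0]
contact_force: [1.5, 0.1, 0.5]
grip_width: 1.002
gripper_force: 0.0
```

Emit:
{"name": "play_rows", "arguments": {"motion": [[-35, 0, -20, 0], [-75, 0, -40, 0], [-115, 0, -40, 0], [-155, 0, -40, 0], [-195, 0, -40, 0], [-230, 0, -40, 0], [-230, 0, -40, 0]]}}

```text
clock: 8.55
position: [0.6374, -0.2405, 0.3083]
eef_rot: [0.002, 0.801, 0.599, -0.003]
contact_force: [-0.5, -1.7, -0.2]
grip_width: 1.0
gripper_force: 0.0
```

```bash
python3 - <<'E'
from h import *
to([.7126,.0601,.13],74.3)
T=snap('top');S=snap('scene')
a=T['color'][180:380,60:260];b=S['color'][80:230,320:470]
im=np.hstack([cv2.resize(a,(400,400),interpolation=3),cv2.resize(b,(400,400),interpolation=3)])
cv2.imwrite('pics/g3.png',im)
E
```

```text
t 8.55 pos [ 0.6374 -0.2405  0.3083] head 73.62 tilt 0.36 F [-0.5 -1.7 -0.2] w 1.0 gf 0.0 j [ 0.52  0.53 -0.41  1.29  0.21  1.37 -0.17]
SHIFT [310.7 -12.7 176.3] yaw -0.012
```

View pics/g3.png

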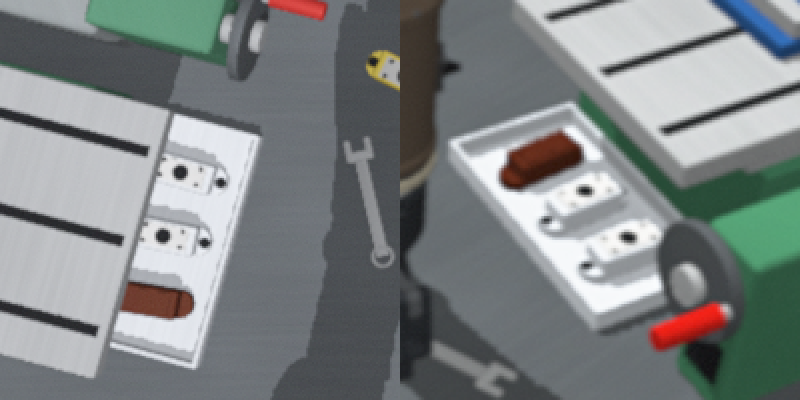

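The tray is visible in both views. In this crop the bores are at (180,172) and (163,236), and the front lug holes at (221,183) and (204,243). The rust casting is at the bottom.

```bash
python3 - <<'E'
from h import *
T=load('top');S=load('scene')
t=lambda x,y:(60+x/2,180+y/2); s=lambda x,y:(320+(x-400)/2.667,80+y/2.667)
B=np.c_[MX,MY,[0,0,1]]
for n,b,h,sb,e in (('far',(180,172),(221,183),(628,238),(228,183)),('near',(163,236),(204,243),(585,191),(212,244))):
    pb=onz(T,*t(*b),.039); ph=onz(T,*t(*h),.019); ps=onz(S,*s(*sb),.039); pe=onz(T,*t(*e),.012)
    d=pb-ph; print(n,'bore top',pb.round(4),'scene',ps.round(4),'hole',ph.round(4),'head',np.degrees(np.arctan2(d[1],d[0])).round(1),'mach',((pb-MO)@B).round(4),((ps-MO)@B).round(4),'hole m',((ph-MO)@B).round(4),'end m',((pe-MO)@B).round(4))
e=onz(T,*t(172,112),.2),onz(T,*t(97,378),.2); print('edge',[((x-MO)@B).round(4) for x in e])
tr=onz(T,*t(262,135),.027),onz(T,*t(197,368),.027); print('trayfront',[((x-MO)@B).round(4) for x in tr])
# raw mask & tote & old casting
im=T['color'][250:420,280:470]; 
hsv=cv2.cvtColor(T['color'],cv2.COLOR_BGR2HSV); m=cv2.inRange(hsv,(0,0,130),(180,60,255)); m[:215]=0;m[265:]=0;m[:,:380]=0;m[:,425:]=0
cs,_=cv2.findContours(m,0,2); c=max(cs,key=cv2.contourArea); r=cv2.minAreaRect(c); print('old',r,onz(T,*r[0],.03))
bp=cv2.boxPoints(r); print([onz(T,*p,.03).round(3) for p in bp])
E
```

```text
far bore top [0.5208 0.253  0.039 ] scene [0.5253 0.2535 0.039 ] hole [0.5056 0.2033 0.019 ] head 72.9 mach [ 0.0031 -0.0859  0.039 ] [ 0.0048 -0.09    0.039 ] hole m [-0.0489 -0.0847  0.019 ] end m [-0.0564 -0.0867  0.012 ]
near bore top [0.4361 0.2754 0.039 ] scene [0.4408 0.2775 0.039 ] hole [0.4252 0.2262 0.019 ] head 77.5 mach [0.0017 0.0017 0.039 ] [ 0.005  -0.0023  0.039 ] hole m [-0.0486 -0.0011  0.019 ] end m [-0.0578 -0.0018  0.012 ]
edge [array([-0.0125, -0.1619,  0.2   ]), array([-0.0129,  0.164 ,  0.2   ])]
trayfront [array([-0.0867, -0.1615,  0.027 ]), array([-0.0865,  0.1599,  0.027 ])]
old ((403.63934326171875, 238.96719360351562), (43.02039337158203, 15.620498657226562), 50.19442367553711) [ 0.58421406 -0.42682885  0.03      ]
[array([ 0.616, -0.374,  0.03 ]), array([ 0.643, -0.407,  0.03 ]), array([ 0.552, -0.479,  0.03 ]), array([ 0.526, -0.446,  0.03 ])]
```

I can't tilt the tool through this interface, so I'll reach down in front of the table edge. The plan is to pull each casting forward by its front lug, regrip on its block, and lift. Far casting first.

```bash
python3 - <<'E'
from h import *
to([.5036,.1892,.26],74.3)
s,p,M=st(); print('tool mach',(p-MO)@np.c_[MX,MY,[0,0,1]])
E
```

```text
t 8.65 pos [ 0.6398 -0.2321  0.3084] head 74.06 tilt 0.04 F [0.1 1.2 0.1] w 1.0 gf 0.0 j [ 0.52  0.53 -0.41  1.29  0.21  1.37 -0.17]
SHIFT [ 367.7 -246.6   48.2] yaw -0.004
tool mach [-0.43172735 -0.33165269  0.30842705]
```

Emit:
{"name": "play_rows", "arguments": {"motion": [[27, -18, 0, 0], [58, -39, 0, 0], [90, -60, 0, 0], [122, -82, 0, 0], [153, -103, 0, 0], [185, -124, 0, 0], [215, -144, 0, 0], [245, -164, 0, 0]], "jaw": 0.27}}

```text
clock: 9.32
position: [0.5477, 0.0545, 0.309]
eef_rot: [-0.0, 0.796, 0.605, 0.0]
contact_force: [-0.3, -0.2, 0.2]
grip_width: 0.729
gripper_force: 0.0
```

Emit:
{"name": "play_rows", "arguments": {"motion": [[30, -20, 8, -0.004], [60, -40, 16, -0.004], [90, -60, 32, -0.004], [110, -74, 48, -0.004], [123, -83, 78, -0.004], [123, -83, 108, -0.004], [123, -83, 128, -0.004], [123, -83, 128, -0.004]]}}

```text
clock: 9.98
position: [0.4992, 0.1924, 0.1769]
eef_rot: [-0.001, 0.795, 0.607, -0.003]
contact_force: [-0.5, -0.6, 0.2]
grip_width: 0.726
gripper_force: 0.0
```

```bash
python3 - <<'E'
from h import *
to([.5036,.1892,.10],74.3)
T=snap('top');S=snap('scene')
a=T['color'][180:380,60:260];b=S['color'][80:230,320:470]
im=np.hstack([cv2.resize(a,(400,400),interpolation=3),cv2.resize(b,(400,400),interpolation=3)])
cv2.imwrite('pics/g4.png',im)
E
```

```text
t 9.98 pos [0.4992 0.1924 0.1769] head 74.73 tilt 0.37 F [-0.5 -0.6  0.2] w 0.726 gf 0.0 j [-0.05  0.42 -0.56  1.83  0.27  0.97 -0.99]
SHIFT [-1.7  5.5 76.9] yaw 0.008
```

View pics/g4.png

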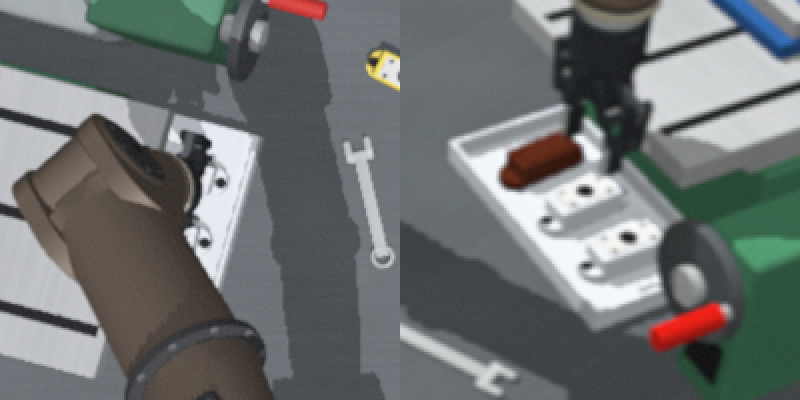

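```bash
python3 - <<'E'
from h import *
T=load('top');S=load('scene'); s,p,M=st()
for h in (0,.1,.15,.2,.25,.3,.35): 
    q=p+[0,0,h]; a=proj(T,q);b=proj(S,q); print(h,((a-[60,180])*2).round(),((b-[320,80])*2.667+[400,0]).round())
for z in (.35,.4,.45,.5): print(z,[((onz(T,60+x/2,180+y/2,z)-MO)@np.c_[MX,MY,[0,0,1]]).round(3) for x,y in ((15,185),(100,115),(70,280),(195,200))])
to([.5036,.1892,.10],74.3)
a=T['color'];b=S['color'][0:230,300:560]; cv2.imwrite('pics/g5.png',cv2.resize(b,(680,600),interpolation=3))
E
```

```text
0 [197. 185.] [590. 148.]
0.1 [173. 185.] [603.  65.]
0.15 [160. 185.] [610.  20.]
0.2 [145. 185.] [617. -28.]
0.25 [130. 185.] [624. -78.]
0.3 [112. 185.] [ 633. -132.]
0.35 [ 94. 184.] [ 641. -189.]
0.35 [array([ 0.083, -0.046,  0.35 ]), array([ 0.016, -0.141,  0.35 ]), array([-0.001,  0.036,  0.35 ]), array([-0.106, -0.079,  0.35 ])]
0.4 [array([ 0.062, -0.051,  0.4  ]), array([-0.002, -0.142,  0.4  ]), array([-0.018,  0.027,  0.4  ]), array([-0.119, -0.083,  0.4  ])]
0.45 [array([ 0.042, -0.056,  0.45 ]), array([-0.019, -0.143,  0.45 ]), array([-0.036,  0.018,  0.45 ]), array([-0.132, -0.087,  0.45 ])]
0.5 [array([ 0.021, -0.062,  0.5  ]), array([-0.037, -0.145,  0.5  ]), array([-0.053,  0.01 ,  0.5  ]), array([-0.145, -0.091,  0.5  ])]
t 10.08 pos [0.5016 0.1929 0.1809] head 74.64 tilt 0.06 F [-0.4 -0.4  0.2] w 0.731 gf 0.0 j [-0.05  0.42 -0.56  1.83  0.27  0.97 -0.99]
SHIFT [-3.1  3.  80.9] yaw 0.006
```

View pics/g5.png

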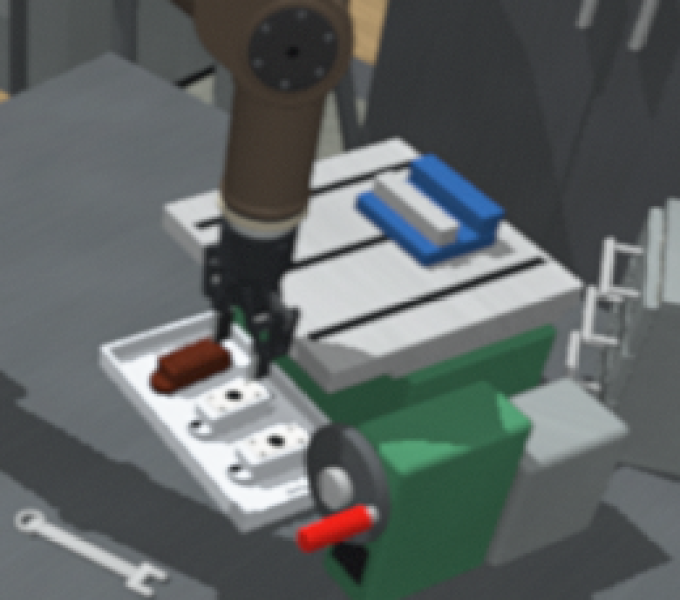

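The wrist tube is only about 38 mm in radius at table height, and the housing is well above it, so a vertical reach at x ≈ −53 mm clears the edge. I descend at x ≈ −63 mm.

Emit:
{"name": "play_rows", "arguments": {"motion": [[-3, 3, 25, 0.006], [-3, 3, 55, 0.006], [-3, 3, 85, 0.006], [-3, 3, 110, 0.006], [-3, 3, 130, 0.006], [-3, 3, 143, 0.006], [-3, 3, 150, 0.006], [-3, 3, 150, 0.006]]}}

```text
clock: 10.75
position: [0.5048, 0.1884, 0.0309]
eef_rot: [0.0, 0.798, 0.603, 0.0]
contact_force: [0.6, -0.4, -0.7]
grip_width: 0.732
gripper_force: 0.0
```

```bash
cat >> h.py <<'E'
def mach(x,y,z): return MO+x*MX+y*MY+np.array([0,0,z])
def mp():
    s,p,M=st(); print('mach',((p-MO)@np.c_[MX,MY,[0,0,1]]*1000).round(1))
E
python3 - <<'E'
from h import *
mp(); to(mach(-.054,-.0865,.017),74.3)
E
```

```text
mach [-63.4 -87.9  30.9]
t 10.75 pos [0.5048 0.1884 0.0309] head 74.18 tilt 0.03 F [ 0.6 -0.4 -0.7] w 0.732 gf 0.0 j [-0.13  0.62 -0.46  1.96  0.43  0.66 -1.13]
SHIFT [ 9.4 -1.5 13.9] yaw -0.002
```

Emit:
{"name": "play_rows", "arguments": {"motion": [[0, -1, 7, 0], [0, -1, 12, 0], [3, -1, 14, 0], [6, -1, 14, 0], [8, -1, 14, 0], [10, -1, 14, 0], [10, -1, 14, 0]]}}

```text
clock: 11.33
position: [0.5064, 0.1987, 0.017]
eef_rot: [-0.0, 0.798, 0.603, 0.0]
contact_force: [-0.2, 0.1, -0.0]
grip_width: 0.732
gripper_force: 0.0
```

Emit:
{"name": "play_rows", "arguments": {"motion": [[0, 0, 0, 0], [0, 0, 0, 0], [0, 0, 0, 0], [0, 0, 0, 0]], "jaw": 1, "squeeze": 50}}

```text
clock: 11.67
position: [0.5063, 0.1978, 0.0173]
eef_rot: [0.0, 0.798, 0.603, 0.0]
contact_force: [-2.0, -1.0, 8.5]
grip_width: 0.367
gripper_force: 44.9
```

```bash
python3 - <<'E'
from h import *
mp(); to(mach(-.054,-.0865,.017),74.3)
E
```

```text
mach [-54.  -86.9  17.3]
t 11.67 pos [0.5063 0.1978 0.0173] head 74.15 tilt 0.04 F [-2.  -1.   8.5] w 0.367 gf 44.9 j [-0.15  0.64 -0.44  1.96  0.44  0.64 -1.16]
SHIFT [ 0.  -0.4  0.3] yaw -0.003
```

Emit:
{"name": "play_rows", "arguments": {"motion": [[-2, 0, -1, 0], [-4, 0, -1, 0], [-7, 0, -1, 0], [-10, 0, -1, 0], [-13, 0, -1, 0], [-16, 0, -1, 0], [-16, 0, -1, 0]]}}

```text
clock: 12.25
position: [0.5026, 0.1862, 0.0179]
eef_rot: [-0.002, 0.797, 0.604, 0.003]
contact_force: [4.0, 13.5, -10.7]
grip_width: 0.366
gripper_force: 53.9
```

```bash
python3 - <<'E'
from h import *
mp(); to(mach(-.054,-.0865,.017),74.3)
E
```

```text
mach [-66.1 -86.4  17.9]
t 12.25 pos [0.5026 0.1862 0.0179] head 74.31 tilt 0.41 F [  4.   13.5 -10.7] w 0.366 gf 53.9 j [-0.13  0.63 -0.45  1.98  0.44  0.62 -1.14]
SHIFT [12.1  0.1  1. ] yaw 0.0
```

The lug holds at 31 mm width and the casting came 12 mm forward. The fingers then met the front wall (13 N). I regrip deeper and pull again.

Emit:
{"name": "play_rows", "arguments": {"motion": [[4, 0, 0, 0], [4, 0, 0, 0], [4, 0, 0, 0], [8, 0, 0, 0], [12, 0, 0, 0], [15, 0, 0, 0], [17, 0, 0, 0], [17, 0, 0, 0]], "jaw": 0.3}}

```text
clock: 12.92
position: [0.5065, 0.1993, 0.0177]
eef_rot: [0.0, 0.798, 0.603, 0.0]
contact_force: [0.1, 0.1, 0.5]
grip_width: 0.698
gripper_force: 0.0
```

Emit:
{"name": "play_rows", "arguments": {"motion": [[0, 0, 0, 0], [0, 0, 0, 0], [0, 0, 0, 0], [0, 0, 0, 0]], "jaw": 1}}

```text
clock: 13.25
position: [0.5062, 0.1986, 0.0178]
eef_rot: [0.0, 0.798, 0.603, -0.0]
contact_force: [-0.6, -0.5, 5.2]
grip_width: 0.461
gripper_force: 50.5
```

```bash
python3 - <<'E'
from h import *
mp(); to(mach(-.054,-.0865,.017),74.3)
E
```

```text
mach [-53.3 -86.5  17.8]
t 13.25 pos [0.5062 0.1986 0.0178] head 74.18 tilt 0.02 F [-0.6 -0.5  5.2] w 0.461 gf 50.5 j [-0.16  0.64 -0.44  1.95  0.44  0.64 -1.16]
SHIFT [-0.7 -0.   0.8] yaw -0.002
```

Full lug width now, 39 mm. I pull another 12 mm and regrip on the block.

Emit:
{"name": "play_rows", "arguments": {"motion": [[-2, 0, -1, 0], [-5, 0, -1, 0], [-8, 0, -1, 0], [-11, 0, -1, 0], [-12, 0, -1, 0], [-12, 0, -1, 0]]}}

```text
clock: 13.75
position: [0.5034, 0.1891, 0.0187]
eef_rot: [-0.001, 0.797, 0.603, 0.002]
contact_force: [1.5, 7.0, -7.4]
grip_width: 0.46
gripper_force: 51.3
```

Emit:
{"name": "play_rows", "arguments": {"motion": [[0, 0, 0, 0], [0, 0, 0, 0], [0, 0, 0, 0], [4, 0, -2, 0], [8, 0, -3, 0], [11, 0, -3, 0], [12, 0, -3, 0], [12, 0, -3, 0]], "jaw": 0.3}}

```text
clock: 14.42
position: [0.5063, 0.1994, 0.0217]
eef_rot: [-0.0, 0.797, 0.603, 0.0]
contact_force: [-0.8, -0.0, -0.4]
grip_width: 0.696
gripper_force: 0.0
```

Emit:
{"name": "play_rows", "arguments": {"motion": [[0, 0, 0, 0], [0, 0, 0, 0], [0, 0, 0, 0], [0, 0, 0, 0], [0, 0, 0, 0]], "jaw": 1, "squeeze": 110}}

```text
clock: 14.83
position: [0.5063, 0.1987, 0.0221]
eef_rot: [0.0, 0.798, 0.603, 0.0]
contact_force: [-2.5, -0.7, 6.4]
grip_width: 0.447
gripper_force: 110.6
```

```bash
python3 - <<'E'
from h import *
mp(); to(mach(-.054,-.0865,.017),74.3)
T=snap('top');S=snap('scene')
b=S['color'][80:230,320:470]; cv2.imwrite('pics/g6.png',cv2.resize(b,(500,500),interpolation=3))
E
```

```text
mach [-53.2 -86.6  22.1]
t 14.83 pos [0.5063 0.1987 0.0221] head 74.17 tilt 0.02 F [-2.5 -0.7  6.4] w 0.447 gf 110.6 j [-0.15  0.63 -0.45  1.95  0.44  0.65 -1.15]
SHIFT [-0.8 -0.1  5.1] yaw -0.002
```

View pics/g6.png

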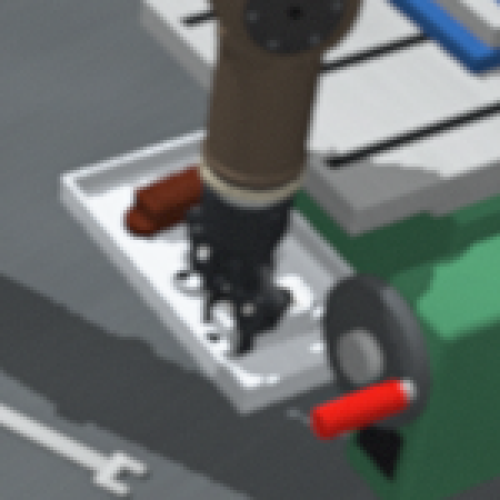

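The fingers grip the front of the block in the tray, closed at 38 mm with 110 N. I lift slowly.

Emit:
{"name": "play_rows", "arguments": {"motion": [[0, 0, -3, 0], [0, 0, -8, 0], [0, 0, -14, 0], [0, 0, -20, 0], [0, 0, -27, 0], [0, 0, -34, 0], [0, 0, -40, 0], [0, 0, -45, 0]]}}

```text
clock: 15.6
position: [0.5065, 0.1987, 0.0676]
eef_rot: [0.0, 0.798, 0.603, 0.0]
contact_force: [0.1, 0.1, -3.5]
grip_width: 0.449
gripper_force: 110.6
```

Emit:
{"name": "play_rows", "arguments": {"motion": [[-4, 0, -3, 0], [-12, 0, -6, 0], [-22, 0, -8, 0], [-34, 0, -8, 0], [-47, 0, -8, 0], [-60, 0, -8, 0], [-74, 0, -8, 0], [-88, 0, -8, 0]]}}

```text
clock: 16.27
position: [0.4815, 0.1121, 0.0744]
eef_rot: [0.0, 0.798, 0.603, -0.0]
contact_force: [0.2, -0.8, -4.0]
grip_width: 0.445
gripper_force: 110.6
```

```bash
python3 - <<'E'
from h import *
mp(); to(mach(-.054,-.0865,.017),74.3); print(st()[0]['moment'])
T=snap('top');S=snap('scene'); s,p,M=st()
# white casting pixels in scene near the gripper: print extents of bright pixels along casting direction
for n,d in (('top',T),('scene',S)):
    for x in (-.02,.0,.035,.08,.098): print(n,x,proj(d,p+[0,0,.0]+x*MX).round())
    hsv=cv2.cvtColor(d['color'],cv2.COLOR_BGR2HSV); c=proj(d,p+.035*MX); u,v=c.astype(int)
    m=cv2.inRange(hsv,(0,0,150),(180,50,255))[v-30:v+30,u-40:u+40]
    nn,l,stt,cc=cv2.connectedComponentsWithStats(m); print([(stt[k].tolist(),(cc[k]+[u-40,v-30]).round(1)) for k in range(1,nn) if stt[k,4]>25], u-40,v-30)
E
```

```text
mach [-143.2  -86.2   74.4]
t 16.27 pos [0.4815 0.1121 0.0744] head 74.14 tilt 0.05 F [ 0.2 -0.8 -4. ] w 0.445 gf 110.6 j [ 0.04  0.5  -0.51  2.04  0.37  0.7  -0.97]
SHIFT [89.2  0.1 57.3] yaw -0.003
[-0.13052867  0.05402815  0.01746708]
top -0.02 [209. 282.]
top 0.0 [201. 280.]
top 0.035 [188. 277.]
top 0.08 [172. 272.]
top 0.098 [165. 271.]
[([0, 0, 42, 21, 442], array([166. , 252.3]))] 148 246
scene -0.02 [355. 177.]
scene 0.0 [361. 175.]
scene 0.035 [372. 171.]
scene 0.08 [386. 167.]
scene 0.098 [391. 165.]
[([8, 0, 9, 10, 50], array([345., 144.])), ([42, 0, 38, 57, 1522], array([394.6, 168.8]))] 332 141
```

Holding one casting (3.5–4 N), with its centre about 40 mm along tool +x. Next, compute the carry to the far end of the tote.

```bash
python3 - <<'E'
from h import *
T=load('top')
hsv=cv2.cvtColor(T['color'],cv2.COLOR_BGR2HSV); m=cv2.inRange(hsv,(100,120,50),(125,255,255)); m[:, :250]=0
cs,_=cv2.findContours(m,0,2); c=max(cs,key=cv2.contourArea); r=cv2.minAreaRect(c); print(r,onz(T,*r[0],.06))
to([.4405,-.29,.14],32.2)
E
```

```text
((373.5570983886719, 264.0878601074219), (99.35557556152344, 121.57433319091797), 56.97612762451172) [ 0.51724144 -0.34121469  0.06      ]
t 16.37 pos [0.481  0.1099 0.0741] head 73.97 tilt 0.2 F [ 0.7 -0.1 -3. ] w 0.451 gf 110.6 j [ 0.05  0.5  -0.5   2.04  0.37  0.7  -0.97]
SHIFT [-395.8   71.5  -64.7] yaw 0.729
```

Emit:
{"name": "play_rows", "arguments": {"motion": [[-10, 2, -12, 0], [-28, 5, -30, 0], [-52, 9, -48, 0], [-78, 14, -60, 0], [-104, 19, -65, 0], [-130, 24, -65, 0], [-156, 28, -65, 0], [-182, 33, -65, 0]]}}

```text
clock: 17.03
position: [0.4637, -0.0715, 0.1398]
eef_rot: [0.0, 0.798, 0.603, 0.0]
contact_force: [0.1, -0.6, -3.4]
grip_width: 0.443
gripper_force: 110.9
```

Emit:
{"name": "play_rows", "arguments": {"motion": [[-28, 5, 0, 0.08], [-56, 10, 0, 0.17], [-84, 15, 0, 0.27], [-112, 20, 0, 0.37], [-140, 25, 0, 0.47], [-168, 30, 0, 0.57], [-194, 35, 0, 0.66], [-214, 38, 0, 0.73]]}}

```text
clock: 17.7
position: [0.4416, -0.289, 0.1395]
eef_rot: [0.0, 0.961, 0.275, -0.0]
contact_force: [1.0, 1.2, -3.7]
grip_width: 0.445
gripper_force: 110.8
```

Emit:
{"name": "play_rows", "arguments": {"motion": [[0, 0, 0, 0], [0, 0, 0, 0], [0, 0, 0, 0]]}}

```text
clock: 17.95
position: [0.4426, -0.2853, 0.1394]
eef_rot: [-0.0, 0.96, 0.279, 0.0]
contact_force: [0.1, 0.6, -3.1]
grip_width: 0.447
gripper_force: 111.1
```

```bash
python3 - <<'E'
from h import *
to([.4405,-.29,.0221],32.2); print(st()[0]['moment'])
E
```

```text
t 17.95 pos [ 0.4426 -0.2853  0.1394] head 32.44 tilt 0.06 F [ 0.1  0.6 -3.1] w 0.447 gf 111.1 j [ 0.7   0.41 -0.3   1.92  0.16  0.84 -0.69]
SHIFT [ -4.3   3.  117.3] yaw 0.004
[-0.00436985  0.09538728  0.01374822]
```

Emit:
{"name": "play_rows", "arguments": {"motion": [[-4, 3, 15, 0], [-4, 3, 33, 0], [-4, 3, 52, 0], [-4, 3, 70, 0], [-4, 3, 86, 0], [-4, 3, 99, 0], [-4, 3, 108, 0], [-4, 3, 113, 0]]}}

```text
clock: 18.62
position: [0.4408, -0.2895, 0.0257]
eef_rot: [-0.001, 0.96, 0.28, -0.0]
contact_force: [-0.1, -0.7, -3.1]
grip_width: 0.445
gripper_force: 111.2
```

Emit:
{"name": "play_rows", "arguments": {"motion": [[0, 0, 1, 0], [0, 0, 2, 0], [0, 0, 3, 0], [0, 0, 4, 0], [0, 0, 4, 0], [0, 0, 4, 0]]}}

```text
clock: 19.12
position: [0.4411, -0.291, 0.023]
eef_rot: [0.0, 0.96, 0.279, 0.0]
contact_force: [-0.7, 0.8, -2.8]
grip_width: 0.444
gripper_force: 111.2
```

```bash
python3 - <<'E'
from h import *
to([.4405,-.29,.0221],32.2); print(st()[0]['moment'])
E
```

```text
t 19.12 pos [ 0.4411 -0.291   0.023 ] head 32.35 tilt 0.04 F [-0.7  0.8 -2.8] w 0.444 gf 111.2 j [ 0.66  0.58 -0.24  2.    0.24  0.58 -0.75]
SHIFT [ 0.1 -1.2  0.9] yaw 0.003
[-0.04183535  0.1305545  -0.04732671]
```

Emit:
{"name": "play_rows", "arguments": {"motion": [[0, 0, 0.5, 0], [0, 0, 1, 0], [0, 0, 1.5, 0], [0, 0, 2, 0], [0, 0, 2, 0], [0, 0, 2, 0]]}}

```text
clock: 19.62
position: [0.441, -0.2911, 0.022]
eef_rot: [0.0, 0.96, 0.279, 0.0]
contact_force: [-5.0, 2.3, 16.8]
grip_width: 0.444
gripper_force: 113.8
```

On the floor. I release and rise.

Emit:
{"name": "play_rows", "arguments": {"motion": [[0, 0, -1, 0], [0, 0, -1, 0], [0, 0, -1, 0], [0, 0, -1, 0], [0, 0, -1, 0]], "jaw": 0.3}}

```text
clock: 20.03
position: [0.441, -0.2909, 0.0216]
eef_rot: [-0.0, 0.96, 0.279, 0.0]
contact_force: [-0.7, -0.0, -0.2]
grip_width: 0.704
gripper_force: 0.0
```

Emit:
{"name": "play_rows", "arguments": {"motion": [[0, 0, -10, 0], [0, 0, -30, 0], [0, 0, -60, 0], [0, 0, -90, 0], [0, 0, -125, 0], [0, 0, -160, 0], [0, 0, -195, 0], [0, 0, -230, 0]]}}

```text
clock: 20.7
position: [0.4404, -0.2904, 0.2543]
eef_rot: [0.0, 0.96, 0.279, 0.0]
contact_force: [0.9, -0.5, 0.4]
grip_width: 0.701
gripper_force: 0.0
```

```bash
python3 - <<'E'
from h import *
to(mach(-.064,.0005,.25),74.3)
S=snap('scene')
hsv=cv2.cvtColor(S['color'],cv2.COLOR_BGR2HSV); m=cv2.inRange(hsv,(0,0,120),(180,60,255))
nn,l,stt,cc=cv2.connectedComponentsWithStats(m[200:370,150:320])
for k in range(1,nn):
    if stt[k,4]>60: c=cc[k]+[150,200]; print(stt[k],c.round(1),onz(S,*c,.03).round(4))
print('expect',proj(S,[.4731,-.2708,.03]))
E
```

```text
t 20.7 pos [ 0.4404 -0.2904  0.2543] head 32.37 tilt 0.03 F [ 0.9 -0.5  0.4] w 0.701 gf 0.0 j [ 0.73  0.29 -0.32  1.77  0.1   1.09 -0.63]
SHIFT [ 251.3 -435.4    4.2] yaw -0.732
[ 81  45  45  26 692] [253. 258.] [ 0.4783 -0.2766  0.03  ]
[  0 103  19  31 183] [156.9 316.1] [ 0.463  -0.5456  0.03  ]
[ 57 110  50  25 834] [231.6 322.3] [ 0.5922 -0.4299  0.03  ]
[  0 157  17  13 166] [158.1 364. ] [ 0.5686 -0.6087  0.03  ]
expect [253.5583181  255.55119064]
```

First casting placed. Now the second one.

Emit:
{"name": "play_rows", "arguments": {"motion": [[12, -20, 0, -0.09], [30, -52, 0, -0.18], [48, -83, 0, -0.28], [66, -114, 0, -0.37], [84, -146, 0, -0.47], [102, -177, 0, -0.56], [120, -208, 0, -0.65], [138, -239, 0, -0.73]]}}

```text
clock: 21.42
position: [0.4289, -0.0135, 0.2522]
eef_rot: [0.0, 0.796, 0.605, 0.0]
contact_force: [0.5, 0.2, -0.2]
grip_width: 0.698
gripper_force: 0.0
```

```bash
python3 - <<'E'
from h import *
to(mach(-.064,-.0005,.25),74.3)
E
```

```text
t 21.42 pos [ 0.4289 -0.0135  0.2522] head 74.45 tilt 0.05 F [ 0.5  0.2 -0.2] w 0.698 gf 0.0 j [ 0.46  0.16 -0.62  1.97  0.11  1.05 -0.48]
SHIFT [214.5 -68.5   2. ] yaw 0.003
```

Emit:
{"name": "play_rows", "arguments": {"motion": [[34, -11, 0, 0], [70, -22, 0, 0], [106, -34, 0, 0], [142, -45, 0, 0], [178, -57, 0, 0], [205, -65, 10, 0], [214, -68, 30, 0], [214, -68, 50, 0]]}}

```text
clock: 22.08
position: [0.4221, 0.2132, 0.2022]
eef_rot: [-0.0, 0.796, 0.605, 0.002]
contact_force: [0.8, -0.9, -1.5]
grip_width: 0.7
gripper_force: 0.0
```

Emit:
{"name": "play_rows", "arguments": {"motion": [[0, 0, 20, 0], [0, 0, 50, 0], [0, 0, 80, 0], [0, 0, 110, 0], [0, 0, 140, 0], [0, 0, 160, 0], [0, 0, 170, 0], [0, 0, 170, 0]]}}

```text
clock: 22.75
position: [0.4218, 0.2092, 0.0305]
eef_rot: [-0.0, 0.798, 0.603, -0.001]
contact_force: [-0.5, 0.4, 0.8]
grip_width: 0.702
gripper_force: 0.0
```

```bash
python3 - <<'E'
from h import *
mp(); to(mach(-.053,-.0005,.018),74.3)
E
```

```text
mach [-65.9  -2.4  30.5]
t 22.75 pos [0.4218 0.2092 0.0305] head 74.21 tilt 0.12 F [-0.5  0.4  0.8] w 0.702 gf 0.0 j [-0.15  0.56 -0.56  2.12  0.53  0.6  -1.36]
SHIFT [12.9 -1.9 12.5] yaw -0.001
```

Emit:
{"name": "play_rows", "arguments": {"motion": [[0, -1.5, 7, 0], [0, -1.5, 12, 0], [3, -1.5, 13, 0], [7, -1.5, 13, 0], [10, -1.5, 13, 0], [12.5, -1.5, 13, 0], [12.5, -1.5, 13, 0]]}}

```text
clock: 23.33
position: [0.4249, 0.2227, 0.0191]
eef_rot: [-0.0, 0.798, 0.603, 0.001]
contact_force: [0.2, -0.1, -0.3]
grip_width: 0.701
gripper_force: 0.0
```

Emit:
{"name": "play_rows", "arguments": {"motion": [[0, 0, 0, 0], [0, 0, 0, 0], [0, 0, 0, 0], [0, 0, 0, 0]], "jaw": 1, "squeeze": 50}}

```text
clock: 23.67
position: [0.4248, 0.2216, 0.0193]
eef_rot: [0.0, 0.798, 0.603, 0.0]
contact_force: [-1.7, -1.4, 11.7]
grip_width: 0.378
gripper_force: 46.2
```

```bash
python3 - <<'E'
from h import *
mp(); to(mach(-.053,-.0005,.018),74.3)
E
```

```text
mach [-53.2  -2.   19.3]
t 23.67 pos [0.4248 0.2216 0.0193] head 74.15 tilt 0.06 F [-1.7 -1.4 11.7] w 0.378 gf 46.2 j [-0.19  0.59 -0.54  2.11  0.55  0.58 -1.4 ]
SHIFT [ 0.2 -1.5  1.3] yaw -0.003
```

Same lug hold as before, so I repeat the pull, regrip, pull, regrip sequence.

Emit:
{"name": "play_rows", "arguments": {"motion": [[-2, 0, -1, 0], [-4, 0, -1, 0], [-7, 0, -1, 0], [-10, 0, -1, 0], [-12.5, 0, -1, 0], [-12.5, 0, -1, 0]]}}

```text
clock: 24.17
position: [0.4208, 0.2092, 0.0196]
eef_rot: [-0.0, 0.798, 0.603, -0.0]
contact_force: [0.2, 0.8, -0.7]
grip_width: 0.376
gripper_force: 48.1
```

Emit:
{"name": "play_rows", "arguments": {"motion": [[0, 0, 0, 0], [0, 0, 0, 0], [0, 0, 0, 0], [4, 0, 0, 0], [8, 0, 0, 0], [11, 0, 0, 0], [12.5, 0, 0, 0], [12.5, 0, 0, 0]], "jaw": 0.3}}

```text
clock: 24.83
position: [0.4246, 0.2225, 0.0197]
eef_rot: [-0.0, 0.797, 0.603, 0.0]
contact_force: [0.6, -0.2, -0.5]
grip_width: 0.697
gripper_force: 0.0
```

Emit:
{"name": "play_rows", "arguments": {"motion": [[0, 0, 0, 0], [0, 0, 0, 0], [0, 0, 0, 0], [0, 0, 0, 0]], "jaw": 1}}

```text
clock: 25.17
position: [0.4243, 0.2217, 0.0199]
eef_rot: [0.0, 0.798, 0.603, -0.0]
contact_force: [-1.4, -0.6, 5.3]
grip_width: 0.454
gripper_force: 50.4
```

```bash
python3 - <<'E'
from h import *
mp(); to(mach(-.053,-.0005,.018),74.3)
E
```

```text
mach [-53.2  -1.4  19.9]
t 25.17 pos [0.4243 0.2217 0.0199] head 74.19 tilt 0.01 F [-1.4 -0.6  5.3] w 0.454 gf 50.4 j [-0.19  0.59 -0.54  2.11  0.55  0.59 -1.4 ]
SHIFT [ 0.2 -0.9  1.9] yaw -0.002
```

Emit:
{"name": "play_rows", "arguments": {"motion": [[-2, 0, -1, 0], [-5, 0, -1, 0], [-8, 0, -1, 0], [-11, 0, -1, 0], [-12.5, 0, -1, 0], [-12.5, 0, -1, 0]]}}

```text
clock: 25.67
position: [0.422, 0.2132, 0.021]
eef_rot: [-0.002, 0.797, 0.604, 0.003]
contact_force: [1.8, 11.2, -9.5]
grip_width: 0.457
gripper_force: 51.6
```

Emit:
{"name": "play_rows", "arguments": {"motion": [[0, 0, 0, 0], [0, 0, 0, 0], [0, 0, 0, 0], [4, 0, -2, 0], [8, 0, -2, 0], [11, 0, -2, 0], [12.5, 0, -2, 0], [12.5, 0, -2, 0]], "jaw": 0.3}}

```text
clock: 26.33
position: [0.4245, 0.2223, 0.0227]
eef_rot: [-0.0, 0.798, 0.603, 0.0]
contact_force: [0.3, -0.0, -0.7]
grip_width: 0.703
gripper_force: 0.0
```

Emit:
{"name": "play_rows", "arguments": {"motion": [[0, 0, 0, 0], [0, 0, 0, 0], [0, 0, 0, 0], [0, 0, 0, 0], [0, 0, 0, 0]], "jaw": 1, "squeeze": 110}}

```text
clock: 26.75
position: [0.4242, 0.2216, 0.0231]
eef_rot: [0.0, 0.798, 0.603, -0.0]
contact_force: [-3.3, -1.5, 9.4]
grip_width: 0.442
gripper_force: 110.2
```

```bash
python3 - <<'E'
from h import *
mp(); to(mach(-.053,-.0005,.018),74.3)
E
```

```text
mach [-53.3  -1.4  23.1]
t 26.75 pos [0.4242 0.2216 0.0231] head 74.21 tilt 0.03 F [-3.3 -1.5  9.4] w 0.442 gf 110.2 j [-0.18  0.58 -0.55  2.1   0.54  0.59 -1.39]
SHIFT [ 0.3 -0.9  5.1] yaw -0.002
```

Emit:
{"name": "play_rows", "arguments": {"motion": [[0, 0, -3, 0], [0, 0, -8, 0], [0, 0, -14, 0], [0, 0, -20, 0], [0, 0, -27, 0], [0, 0, -34, 0], [0, 0, -40, 0], [0, 0, -45, 0]]}}

```text
clock: 27.42
position: [0.4245, 0.2216, 0.0685]
eef_rot: [0.0, 0.798, 0.603, 0.0]
contact_force: [1.1, 0.2, -4.2]
grip_width: 0.448
gripper_force: 110.5
```

Emit:
{"name": "play_rows", "arguments": {"motion": [[-4, 0, -3, 0], [-12, 0, -6, 0], [-22, 0, -8, 0], [-34, 0, -8, 0], [-47, 0, -8, 0], [-60, 0, -8, 0], [-74, 0, -8, 0], [-88, 0, -8, 0]]}}

```text
clock: 28.08
position: [0.3995, 0.135, 0.0754]
eef_rot: [0.0, 0.798, 0.603, -0.001]
contact_force: [0.7, 0.4, -4.2]
grip_width: 0.451
gripper_force: 110.5
```

```bash
python3 - <<'E'
from h import *
u=np.array([.533,-.846]);v=np.array([.846,.533]); C=np.array([.5172,-.3412])+.005*u; g=C-.036*v; print(C,g)
to([*g,.14],32.2); print(st()[0]['moment'])
E
```

```text
[ 0.519865 -0.34543 ] [ 0.489409 -0.364618]
t 28.08 pos [0.3995 0.135  0.0754] head 74.14 tilt 0.07 F [ 0.7  0.4 -4.2] w 0.451 gf 110.5 j [ 0.06  0.43 -0.64  2.19  0.44  0.64 -1.17]
SHIFT [-456.1  223.   -64.2] yaw 0.732
[-0.17724821  0.05457045 -0.01414741]
```

Emit:
{"name": "play_rows", "arguments": {"motion": [[-10, 5, -12, 0], [-28, 14, -30, 0], [-50, 24, -48, 0], [-74, 36, -60, 0], [-98, 48, -64, 0], [-122, 60, -64, 0], [-146, 71, -64, 0], [-170, 83, -64, 0]]}}

```text
clock: 28.75
position: [0.4326, -0.0516, 0.1395]
eef_rot: [0.0, 0.798, 0.603, -0.001]
contact_force: [0.9, -0.4, -4.5]
grip_width: 0.445
gripper_force: 111.1
```

Emit:
{"name": "play_rows", "arguments": {"motion": [[-26, 13, 0, 0.08], [-52, 25, 0, 0.17], [-78, 38, 0, 0.26], [-104, 51, 0, 0.35], [-130, 64, 0, 0.45], [-156, 76, 0, 0.55], [-182, 89, 0, 0.64], [-208, 102, 0, 0.73]]}}

```text
clock: 29.42
position: [0.4736, -0.2791, 0.1391]
eef_rot: [-0.0, 0.961, 0.276, -0.001]
contact_force: [0.1, -0.3, -4.1]
grip_width: 0.444
gripper_force: 111.4
```

```bash
python3 - <<'E'
from h import *
to([.4894,-.3646,.024],32.2)
E
```

```text
t 29.42 pos [ 0.4736 -0.2791  0.1391] head 32.04 tilt 0.09 F [ 0.1 -0.3 -4.1] w 0.444 gf 111.4 j [ 0.73  0.46 -0.41  1.85  0.23  0.88 -0.8 ]
SHIFT [-31.8  81.  115.1] yaw -0.003
```

Emit:
{"name": "play_rows", "arguments": {"motion": [[-7, 17, 0, 0], [-14, 36, 0, 0], [-22, 55, 0, 0], [-28, 70, 0, 0], [-32, 79, 0, 0], [-32, 79, 0, 0], [-32, 79, 0, 0]]}}

```text
clock: 30.0
position: [0.4896, -0.3607, 0.1391]
eef_rot: [-0.001, 0.961, 0.278, -0.0]
contact_force: [-0.5, -0.3, -3.8]
grip_width: 0.444
gripper_force: 111.1
```

```bash
python3 - <<'E'
from h import *
to([.4894,-.3646,.024],32.2)
E
```

```text
t 30.0 pos [ 0.4896 -0.3607  0.1391] head 32.3 tilt 0.08 F [-0.5 -0.3 -3.8] w 0.444 gf 111.1 j [ 0.81  0.54 -0.38  1.71  0.24  0.94 -0.67]
SHIFT [ -2.2   3.4 115.1] yaw 0.002
```

Emit:
{"name": "play_rows", "arguments": {"motion": [[-2, 3, 15, 0], [-2, 3, 33, 0], [-2, 3, 52, 0], [-2, 3, 70, 0], [-2, 3, 86, 0], [-2, 3, 99, 0], [-2, 3, 108, 0], [-2, 3, 112, 0]]}}

```text
clock: 30.67
position: [0.49, -0.3633, 0.0265]
eef_rot: [-0.001, 0.96, 0.279, -0.0]
contact_force: [-0.3, 0.3, -3.8]
grip_width: 0.445
gripper_force: 111.2
```

Emit:
{"name": "play_rows", "arguments": {"motion": [[0, 0, 1, 0], [0, 0, 2, 0], [0, 0, 3, 0], [0, 0, 4, 0], [0, 0, 4, 0], [0, 0, 4, 0]]}}

```text
clock: 31.17
position: [0.4907, -0.3647, 0.024]
eef_rot: [0.0, 0.96, 0.279, 0.0]
contact_force: [0.8, -0.3, -4.3]
grip_width: 0.445
gripper_force: 111.2
```

Emit:
{"name": "play_rows", "arguments": {"motion": [[0, 0, 0.5, 0], [0, 0, 1, 0], [0, 0, 1.5, 0], [0, 0, 2, 0], [0, 0, 2, 0], [0, 0, 2, 0]]}}

```text
clock: 31.67
position: [0.4907, -0.3647, 0.0232]
eef_rot: [0.0, 0.96, 0.279, 0.0]
contact_force: [-4.4, 1.6, 13.6]
grip_width: 0.449
gripper_force: 113.4
```

Contact with the tote floor. I release, rise and move clear of the view.

Emit:
{"name": "play_rows", "arguments": {"motion": [[0, 0, -1, 0], [0, 0, -1, 0], [0, 0, -1, 0], [0, 0, -1, 0], [0, 0, -1, 0]], "jaw": 0.3}}

```text
clock: 32.08
position: [0.4907, -0.3645, 0.0226]
eef_rot: [0.0, 0.96, 0.279, 0.0]
contact_force: [0.1, -0.6, -0.1]
grip_width: 0.7
gripper_force: 0.0
```

Emit:
{"name": "play_rows", "arguments": {"motion": [[0, 0, -10, 0], [0, 0, -30, 0], [0, 0, -60, 0], [0, 0, -90, 0], [0, 0, -125, 0], [0, 0, -160, 0], [0, 0, -195, 0], [0, 0, -230, 0]]}}

```text
clock: 32.75
position: [0.4903, -0.3641, 0.2553]
eef_rot: [0.0, 0.96, 0.279, 0.0]
contact_force: [0.4, -0.5, 0.5]
grip_width: 0.701
gripper_force: 0.0
```

Emit:
{"name": "play_rows", "arguments": {"motion": [[-25, 0, 0, 0], [-60, 0, 0, 0], [-95, 0, 0, 0], [-130, 0, 0, 0], [-165, 0, 0, 0], [-190, 0, 0, 0], [-190, 0, 0, 0], [-190, 0, 0, 0]]}}

```text
clock: 33.42
position: [0.3284, -0.4672, 0.2533]
eef_rot: [0.0, 0.961, 0.277, -0.0]
contact_force: [0.1, 0.8, -0.3]
grip_width: 0.696
gripper_force: 0.0
```

```bash
python3 - <<'E'
from h import *
S=snap('scene');T=snap('top'); to([.4,-.3,.2])
c0=np.array([.5172,-.3412]);u=np.array([.533,-.846]);v=np.array([.846,.533])
for n,d,(x0,x1,y0,y1) in (('scene',S,(150,320,200,370)),('top',T,(290,455,190,340))):
    hsv=cv2.cvtColor(d['color'],cv2.COLOR_BGR2HSV); m=cv2.inRange(hsv,(0,0,120),(180,60,255))[y0:y1,x0:x1]
    cs,_=cv2.findContours(m,0,2)
    for c in cs:
        if cv2.contourArea(c)>150:
            r=cv2.minAreaRect(c); p=onz(d,r[0][0]+x0,r[0][1]+y0,.025); e=p[:2]-c0; print(n,cv2.contourArea(c),np.round(r[1],1),round(r[2],1),p.round(3),'tote u,v',(e@u).round(3),(e@v).round(3))
    if n=='top':
        m=cv2.inRange(hsv,(100,120,50),(125,255,255)); m[:, :250]=0
        c=max(cv2.findContours(m,0,2)[0],key=cv2.contourArea); print(cv2.minAreaRect(c))
hsv=cv2.cvtColor(S['color'],cv2.COLOR_BGR2HSV); m=cv2.inRange(hsv,(0,100,25),(12,255,140)); m[:100]=0;m[190:]=0;m[:,:330]=0;m[:,440:]=0
k=cv2.moments(m,True); print('raw px',k['m10']/k['m00'],k['m01']/k['m00'],k['m00'])
E
```

```text
t 33.52 pos [ 0.3309 -0.4655  0.2532] head 32.41 tilt 0.05 F [-0.2  0.6  0.9] w 0.698 gf 0.0 j [ 1.14  0.37 -0.37  1.67  0.15  1.13 -0.28]
SHIFT [ 147.  -102.7   53.3] yaw 0
scene 806.5 [49.5 21. ] 9.5 [ 0.589 -0.426  0.025] tote u,v 0.11 0.015
scene 385.0 [36. 19.] 90.0 [ 0.461 -0.539  0.025] tote u,v 0.137 -0.153
scene 709.0 [46.7 19.9] 10.8 [ 0.523 -0.344  0.025] tote u,v 0.005 0.003
scene 662.5 [45.1 19.2] 14.0 [ 0.475 -0.272  0.025] tote u,v -0.081 0.001
scene 175.0 [14.3 26.4] 63.4 [ 0.3   -0.398  0.025] tote u,v -0.068 -0.214
top 523.5 [42.7 15.4] 58.0 [ 0.469 -0.272  0.025] tote u,v -0.084 -0.004
top 3313.5 [ 59.9 126.3] 48.3 [ 0.372 -0.476  0.025] tote u,v 0.037 -0.195
top 510.5 [42.  15.1] 54.8 [ 0.518 -0.344  0.025] tote u,v 0.003 -0.001
top 156.0 [26.7 15.6] 24.4 [ 0.565 -0.534  0.025] tote u,v 0.188 -0.063
top 523.5 [42.3 15.7] 50.2 [ 0.584 -0.428  0.025] tote u,v 0.109 0.01
top 835.0 [36. 52.] 90.0 [ 0.668 -0.496  0.025] tote u,v 0.211 0.045
((373.57122802734375, 264.16290283203125), (99.15660858154297, 121.56818389892578), 56.9293212890625)
raw px 372.1615598885794 139.69637883008357 359.0
```

All three castings lie in the tote (u = −0.08, 0.00, 0.11 m, agreeing in both views). The tote and the raw casting haven't moved, so I hand in.

```bash
python3 -c "
from station import workorder
print(workorder.hand_in())"
```

```text
the job is handed in; nothing more can be done
None
```

I wound the cross table back to its stop and set both finished castings down in the tote beside the old one, then handed the job in; in the last pictures the raw casting and tote had not moved, but no verdict came back.

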